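Put the sockets back on their tray in order of size

ROBOT

A 7-joint arm with a two-finger parallel gripper is mounted at the origin on a cart in front of the work surface, level with it; the furniture and walls round the work are solid. World frame = base frame: x ahead of the robot, y to its left, z up, the work surface at z = 0. Lengths are in m, angles in rad, forces in N, time in s.
With the tool pointing down it reaches from about 0.425 to 0.875 m from the base axis. Payload 4.7 kg.
Tool frame: the origin (TCP) lies at the very end of the fingers, on their centre line; the grasp point (between the pads) lies 19 mm behind it (manip.grip_point_offset is the distance from the TCP to the grasp point, in m); z points along the fingers, y is the line along which they close (so a half turn about z gives the same grasp; the last joint's range is limited). The gripper opens to 87 mm and grips with 3 to 60 N. Pads are 19 mm wide; open, the fingers measure 117 mm over their backs; the gripper's body (75 mm by 190 mm) begins 51 mm behind the grasp point.
Start: joints at [-1.108, 0.321, -0.07, 1.45, 0.023, 1.371, -0.057], TCP at [0.282, 0.586, 0.223] pointing down, gripper open.
Joint ranges: [-2.86, 2.86], [-0.3, 2.09], [-1.38, 1.24], [0.06, 2.45], [-1.56, 4.7], [0.09, 2.05], [-2.69, 2.69]. Speed limits (rad/s): [2.57, 2.57, 3.14, 3.14, 3.14, 3.14, 3.14].

INTERFACE

Orientations are given as a rotation vector (axis times angle).
In Python, from cell import manip gives the robot as it stands.
- The arm moves only by the tool apply_moves, never from a script. Its argument "plan" is a list of rows, each an object of numbers: "dx", "dy", "dz": the shift along the tool's x, y, z in units of 0.25 m (1.0 is 0.25 m); "roll": the turn about the tool's z in units of 180 degrees (1.0 is 180 degrees). A call has 1 to 20 rows; each row is the pose to reach, as a shift and turn from the pose commanded when the call began, along the tool's axes at that moment, turning the shorter way round; what a row does not reach only later rows make up. A row lasts 1/12 s, in which the tool goes at most 41.7 mm and 7.16 degrees, less where a joint would pass 70% of its speed; a pose out of reach is approached as far as the arm can. A call with a number of a shift or a turn outside -1 to 1 is refused whole. A call with a gripper value outside its range is refused whole. "claw" is the closure, from 0 (fully open) to 1 (shut), set as the call begins (left out, the last holds). The fingers move at their own pace and stop on an object; "grip_force" is the grip in N (left out, the last holds). Time passes only in rows, so rows that repeat a pose let the fingers close. It gives the time, the measured TCP pose, the force, the opening and the grip force at its end, in the units of the state.
- manip.get_state(): the state, without advancing time (a new reading comes with each control period).
- manip.get_image(name): name is "scene" or "top" or "wrist"; returns the picture (400x640x3 uint8, red, green, blue); there is no depth.
- manip.camera_params(name): a dict with "camera_matrix" (3x3 intrinsics, pixels), "extrinsics" (4x4, takes a point from camera to world coordinates); the wrist camera has in their place "hand_eye" (4x4, takes a point from camera to tool coordinates, whose origin is the TCP and whose axes are the flange's). Camera axes: x right, y down, z forward; pixel columns grow to the right and rows downward; lengths in m; the calibration is good to about 2 mm. A picture is of the moment at which its call begins: read the wrist's pose just before it. camera_params takes no time and is no camera call.
- manip.sign_off(): hands the job in; it is judged then, once.
Trained networks look in the newest picture that a camera, given by its name, has taken for a name from the list of things; names that differ only in an ending like _2 or _b are one class to them, and where a whole thing is asked for, a point or a joint stands for the part that bears it (a point fixed in the world has none). Each returns a list of dicts, best first, with "confidence" (0 to 1); they miss things now and then, are a little off and sometimes report something else, mostly with a low value. They report only what shows in the picture. A call takes as long as a camera call. They do not tell look-alikes from the thing itself.
- manip.find_in(camera, label): "bbox" ([left, top, width, height] in pixels, round what is visible of it).
The state is a dict: "time_s": time; "joint_pos": joint angles; "joint_velocities": joint speeds; "tau": joint torques, N m; "ee_pos": TCP position; "tool_rot": TCP orientation; "wrist_force": force on the tool from outside, world axes, zero at the start; "moment": the same for the moment, N m; "opening": finger opening in m; "grasp_force": force on a finger pad.
Only numpy, scipy, OpenCV 4.12 (cv2) and the standard library are available. Lean on these libraries where they do the work, as an engineer would, in place of code of your own. Each camera call takes 0.05 s, during which the arm holds its last target. There are 200 camera calls.

TASK

Put the four loose wrench sockets back on the wooden socket tray in order of size, from the smallest in the groove at the tray's narrow end to the largest in the groove at its wide end. Each socket should lie along its groove, centred across the tray and settled down into the groove so that it cannot roll away; it does not matter which way its ends point.

Things in the scene. Friction and masses are not known exactly. Their poses are not given: they have to be found in the camera images.
- socket_1: the smallest of four loose bright steel wrench sockets: a round cylinder lying on its side, 22 mm in diameter, 46 mm long, about 80 g, a hex mouth at one end, a square hole at the other. Origin on its axis at mid-length (11 mm above the table at the start); its x axis runs along the cylinder. It rolls if pushed sideways; grasp it from above across its diameter.
- socket_2: the second smallest of four loose bright steel wrench sockets: a round cylinder lying on its side, 28 mm in diameter, 55 mm long, about 150 g, a hex mouth at one end, a square hole at the other. Origin on its axis at mid-length (14 mm above the table at the start); its x axis runs along the cylinder. It rolls if pushed sideways; grasp it from above across its diameter.
- socket_3: the second largest of four loose bright steel wrench sockets: a round cylinder lying on its side, 34 mm in diameter, 65 mm long, about 260 g, a hex mouth at one end, a square hole at the other. Origin on its axis at mid-length (17 mm above the table at the start); its x axis runs along the cylinder. It rolls if pushed sideways; grasp it from above across its diameter.
- socket_4: the largest of four loose bright steel wrench sockets: a round cylinder lying on its side, 41 mm in diameter, 76 mm long, about 420 g, a hex mouth at one end, a square hole at the other. Origin on its axis at mid-length (20.5 mm above the table at the start); its x axis runs along the cylinder. It rolls if pushed sideways; grasp it from above across its diameter.
- tray: fixed wooden block, any yaw: 255 mm long (its y) and 22 high, tapering in plan from 51 wide at its +y end to 93 at its -y end. Four V-grooves 5 deep, 21 to 27 wide, open-ended, cross it along its x; their middles are at tray x = 0, y = +85.5, +31.5, -29, -95.5, for sockets of 22, 28, 34, 41 mm. Origin on its underside, z up. Seated, a socket's underside is 17 above the bench, 29 clear of the next.
Things that resemble listed ones, but are neither listed nor needed, are in the scene too. Leave any yellow look-alike of the socket_1 alone.

How it is judged:
By the outcome, as a careful person would: the job done as asked, in the order asked, and still so for the second after the job is handed in, with the robot touching nothing.
It also fails if it takes over 118 s, if anything falls off the work surface, if the arm or the gripper's body presses on something with over 40 N, if the wrist force passes 120 N, or if a joint passes its speed limit or range.

## Working session

There is one attempt and no reset: what is moved stays moved. The work goes in short steps, Python scripts to look and compute and a tool call to move; the robot and the scene stay as the last step left them, time stands still between calls to the robot, and variables do not carry over. Pictures are saved under pics/ and viewed, at most 14 in all, crops included, and the job is handed in when it is done.

Besides the shell and the picture viewer there is one more tool, called after "Request:" by a JSON object that holds its "method" and its "body". apply_moves: Moves the arm, as the interface text tells. Shifts and turns lie within -1 to 1; 1 stands for 0.25 m of shift or 180 degrees of turn. Its arguments: {"type":"object","properties":{"plan":{"type":"array"},"claw":{"type":"number"},"grip_force":{"type":"number"}},"required":["plan"]}

```bash
mkdir -p pics; ls
python3 - <<'E'
from cell import manip
import cv2,numpy as np
for n in ("scene","top"):
    im=manip.get_image(n); cv2.imwrite(f"pics/{n}0.png",cv2.cvtColor(im,cv2.COLOR_RGB2BGR))
    p=manip.camera_params(n); print(n,np.round(p["camera_matrix"],1).tolist(),np.round(p["extrinsics"],3).tolist())
    for l in ("socket_1","tray"):
        print(l,[( [round(v) for v in d["bbox"]],round(d["confidence"],2)) for d in manip.find_in(n,l)])
print(np.round(manip.camera_params("wrist")["hand_eye"],3).tolist())
s=manip.get_state(); print(s)
E
```

```text
pics
scene [[475.4, 0.0, 323.0], [0.0, 475.4, 196.6], [0.0, 0.0, 1.0]] [[0.701, -0.505, 0.504, -0.048], [-0.713, -0.486, 0.505, -0.573], [-0.01, -0.714, -0.701, 0.797], [0.0, 0.0, 0.0, 1.0]]
socket_1 [([317, 186, 28, 26], 0.74), ([239, 131, 19, 12], 0.68), ([273, 178, 19, 25], 0.66), ([270, 139, 24, 33], 0.57), ([309, 217, 23, 16], 0.51)]
tray [([352, 237, 133, 80], 0.88)]
top [[410.0, 0.0, 320.5], [0.0, 410.0, 203.4], [0.0, 0.0, 1.0]] [[0.005, -0.993, 0.116, 0.381], [-1.0, -0.005, -0.003, -0.023], [0.003, -0.116, -0.993, 0.976], [0.0, 0.0, 0.0, 1.0]]
socket_1 [([271, 206, 23, 25], 0.79), ([312, 174, 17, 27], 0.76), ([226, 162, 19, 32], 0.75), ([177, 182, 22, 18], 0.48), ([333, 216, 18, 23], 0.43)]
tray [([380, 172, 111, 61], 0.9)]
[[-0.001, -0.961, -0.278, 0.076], [1.0, -0.001, -0.0, 0.001], [0.0, -0.278, 0.961, -0.162], [0.0, 0.0, 0.0, 1.0]]
{'time_s': 0.3, 'joint_pos': array([-1.10786939,  0.32128536, -0.07007728,  1.45087055,  0.02259297,
        1.37080314, -0.05692773]), 'joint_velocities': array([-0.00235712, -0.00353113, -0.000908  , -0.00437051,  0.00073594,
       -0.00018113, -0.0011587 ]), 'tau': array([ 5.67941770e-04, -4.90529108e+01, -4.02241861e-01, -3.12215173e+01,
       -6.36191620e-02,  3.87205055e-02,  1.10833480e-04]), 'ee_pos': array([0.28200751, 0.58545663, 0.22221465]), 'tool_rot': array([-6.99133224e-01, -3.06273958e+00,  9.07008314e-04]), 'wrist_force': array([0.65555377, 0.5137567 , 0.59321718]), 'moment': array([-0.03162534,  0.00591817, -0.02726523]), 'grasp_force': 0.0, 'opening': 0.0868693179808587}
```

Run:
```python
import cv2
a=cv2.imread("pics/top0.png")[120:290,140:520]
cv2.imwrite("pics/top0c.png",cv2.resize(a,None,fx=2.1,fy=2.1,interpolation=cv2.INTER_CUBIC))
a=cv2.imread("pics/scene0.png")[110:340,190:500]
cv2.imwrite("pics/scene0c.png",cv2.resize(a,None,fx=2.5,fy=2.5,interpolation=cv2.INTER_CUBIC))
```

```text
(no output)
```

View pics/top0c.png

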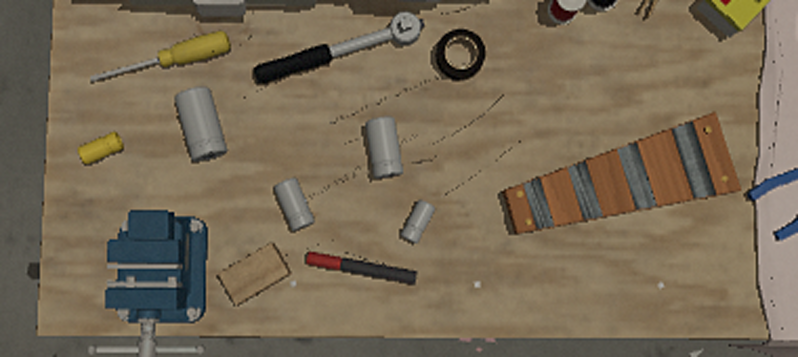

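View pics/scene0c.png

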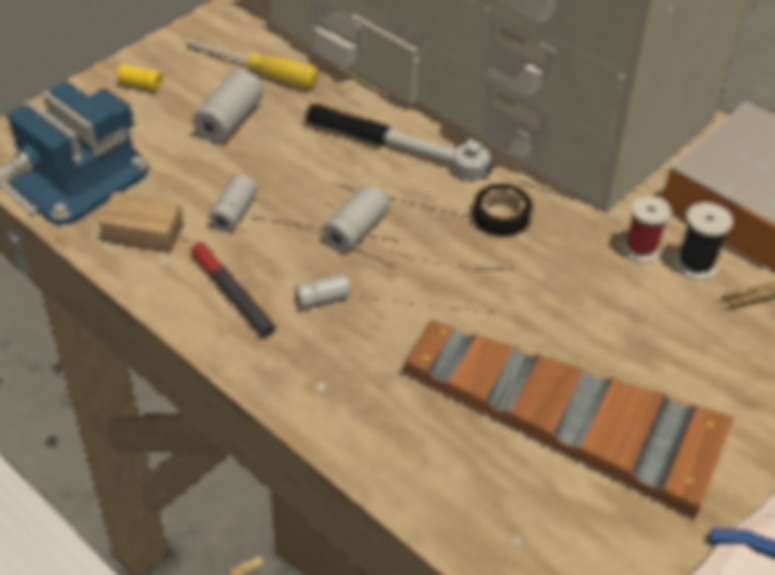

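The top crop (2.1×, origin 140,120) shows four steel sockets:
- socket_1 at full-image pixel (339,225)
- socket_2 at (280,217)
- socket_3 at (322,190)
- socket_4 at (236,179)

Possible confusions are the yellow look-alike at (188,190), which must be left alone, and the silver ratchet at (332,133). The tray is at (435,203), narrow end to the left (+y). Next I measure from two views.

```bash
cat > h.py <<'E'
from cell import manip
import cv2,numpy as np
from scipy.spatial.transform import Rotation as R
def cam(n,s=None):
    p=manip.camera_params(n)
    if n!="wrist": return p["camera_matrix"],np.array(p["extrinsics"])
    T=np.eye(4);T[:3,:3]=R.from_rotvec(s["tool_rot"]).as_matrix();T[:3,3]=s["ee_pos"]
    return p["camera_matrix"],T@p["hand_eye"]
def ray(c,uv):
    K,E=c; uv=np.atleast_2d(uv).astype(float)
    d=np.c_[uv,np.ones(len(uv))]@np.linalg.inv(K).T@E[:3,:3].T
    return E[:3,3],d
def plane(c,uv,z):
    o,d=ray(c,uv); return (o+d*((z-o[2])/d[:,2])[:,None])[:,:2]
def proj(c,P):
    K,E=c; q=(np.atleast_2d(P)-E[:3,3])@E[:3,:3]@np.array(K).T; return q[:,:2]/q[:,2:]
def tri(c1,u1,c2,u2):
    A=[];b=[]
    for c,u in((c1,u1),(c2,u2)):
        o,d=ray(c,u);d=d[0]/np.linalg.norm(d[0]);M=np.eye(3)-np.outer(d,d);A.append(M);b.append(M@o)
    return np.linalg.lstsq(np.vstack(A),np.hstack(b),rcond=None)[0]
def snap(n,f):
    s=manip.get_state(); im=manip.get_image(n); cv2.imwrite(f"pics/{f}.png",im[:,:,::-1]); return s,im,cam(n,s)
def grey(im,lo=105,sat=30):
    m=((im.min(2)>lo)&(np.ptp(im.astype(int),axis=2)<sat)).astype(np.uint8)
    return cv2.morphologyEx(m,cv2.MORPH_OPEN,np.ones((3,3)))
def go(x,y,z,yaw=None,s=None):
    "move numbers to TCP x,y,z and tool y (closing line) at world angle yaw (deg, mod 180)"
    s=s or manip.get_state(); M=R.from_rotvec(s["tool_rot"]).as_matrix()
    d=M.T@(np.array([x,y,z])-s["ee_pos"])/.25; r=0
    if yaw is not None:
        v=M.T@[np.cos(np.radians(yaw)),np.sin(np.radians(yaw)),0]
        r=np.degrees(np.arctan2(-v[0],v[1])); r=(r+90)%180-90
    return "dx %.4f dy %.4f dz %.4f roll %.4f (q7 %.2f)"%(*d,r/180,s["joint_pos"][6])
E
python3 - <<'E'
from h import *
D={}
for n in("top","scene"):
    im=cv2.imread(f"pics/{n}0.png")[:,:,::-1]; c=cam(n)
    k,l,st,ce=cv2.connectedComponentsWithStats(grey(im))
    for i in range(1,k):
        if st[i,4]>120 and st[i,4]<1500:
            r=cv2.minAreaRect(np.argwhere(l==i)[:,::-1].astype(np.float32))
            print(n,np.round(r[0],1),np.round(r[1],1),round(r[2]),st[i,4],np.round(plane(c,r[0],.015),3))
E
```

```text
top [512.5  47.5] [21. 39.] 90 498 [[ 0.884 -0.499]]
top [433. 109.] [14. 16.] 90 193 [[ 0.725 -0.297]]
top [412.  117.5] [13.4 13.4] 45 153 [[ 0.704 -0.246]]
top [539.3 134.1] [29.2 15.9] 47 367 [[ 0.664 -0.552]]
top [311.5 139.4] [ 4.1 29.1] 72 123 [[ 0.648 -0.003]]
top [235.2 177.1] [31.2 13.4] 75 403 [[0.555 0.177]]
top [323.5 188.8] [26.5 10.8] 81 282 [[ 0.528 -0.033]]
top [279.9 216.1] [22.5  8.7] 68 194 [[0.463 0.07 ]]
top [339.4 225.2] [ 7.2 18.8] 27 131 [[ 0.442 -0.07 ]]
top [510.  329.5] [11. 14.] 90 126 [[ 0.206 -0.459]]
scene [283.1 148.5] [13.3 24.6] 42 297 [[0.571 0.192]]
scene [531.4 165.8] [ 7.5 20.9] 76 124 [[ 0.954 -0.307]]
scene [364.8 170.3] [40.9 11.2] 6 223 [[ 0.653 -0.019]]
scene [283.7 189. ] [10.  17.5] 34 169 [[0.468 0.077]]
scene [333.8 194.8] [12.  22.6] 45 274 [[ 0.537 -0.023]]
scene [318.6 225.6] [ 7.8 19.4] 76 149 [[ 0.443 -0.067]]
scene [393.2 261.2] [ 7.3 22. ] 11 123 [[ 0.48  -0.247]]
scene [422.  273.5] [ 9.2 27.5] 18 229 [[ 0.495 -0.307]]
scene [454.4 286.7] [ 6.8 33.1] 23 220 [[ 0.513 -0.372]]
scene [102.  391.5] [10.6 14.8] 45 143 [[-0.07  -0.069]]
```

Run:
```python
from h import *
print(go(.46,.055,.30,90)); print(manip.camera_params("wrist")["camera_matrix"])
```

```text
dx -1.5622 dy -1.6029 dz -0.3101 roll -0.1429 (q7 -0.06)
[[288.93962691   0.         320.03781601]
 [  0.         288.93962691 197.14733422]
 [  0.           0.           1.        ]]
```

Request:
{"method": "apply_moves", "body": {"plan": [{"dx": -0.78,"dy": -0.8,"dz": -0.31,"roll": -0.143},{"dx": -0.78,"dy": -0.8,"dz": -0.31,"roll": -0.143},{"dx": -0.78,"dy": -0.8,"dz": -0.31,"roll": -0.143},{"dx": -0.78,"dy": -0.8,"dz": -0.31,"roll": -0.143},{"dx": -0.78,"dy": -0.8,"dz": -0.31,"roll": -0.143},{"dx": -0.78,"dy": -0.8,"dz": -0.31,"roll": -0.143},{"dx": -0.78,"dy": -0.8,"dz": -0.31,"roll": -0.143},{"dx": -0.78,"dy": -0.8,"dz": -0.31,"roll": -0.143}], "claw": 0}}

```text
time_s: 0.97
ee_pos: [0.376, 0.3133, 0.3032]
tool_rot: [0.018, 3.136, 0.0]
wrist_force: [1.1, 0.7, 0.5]
opening: 0.0873
grasp_force: 0.0
```

Run:
```python
from h import *
print(manip.get_state()["ee_pos"],go(.46,.055,.30,90))
```

```text
[0.37599176 0.31325797 0.30323458] dx -0.3479 dy -1.0291 dz 0.0145 roll -0.0037 (q7 0.80)
```

Request:
{"method": "apply_moves", "body": {"plan": [{"dx": -0.35,"dy": -1.0,"dz": 0.01},{"dx": -0.35,"dy": -1.0,"dz": 0.01},{"dx": -0.35,"dy": -1.0,"dz": 0.01},{"dx": -0.35,"dy": -1.0,"dz": 0.01},{"dx": -0.35,"dy": -1.0,"dz": 0.01},{"dx": -0.35,"dy": -1.0,"dz": 0.01},{"dx": -0.35,"dy": -1.0,"dz": 0.01},{"dx": -0.35,"dy": -1.0,"dz": 0.01},{"dx": -0.35,"dy": -1.0,"dz": 0.01},{"dx": -0.35,"dy": -1.0,"dz": 0.01}]}}

```text
invalid input
```

Run:
```python
from h import *
s,im,c=snap("wrist","w1"); print(s["ee_pos"],np.abs(s["joint_velocities"]).max())
for d in manip.find_in("wrist","socket_1"): 
    b=np.array(d["bbox"]);print(np.round(b),round(d["confidence"],2),np.round(plane(c,b[:2]+b[2:]/2,.015),3))
for d in manip.find_in("wrist","tray"): print(d)
```

```text
[0.37599176 0.31325797 0.30323458] 0.0849986152348438
[ 78. 192.  23.  30.] 0.84 [[ 0.444 -0.065]]
[298. 242.  25.  16.] 0.69 [[0.526 0.296]]
[159. 199.  34.  35.] 0.67 [[0.463 0.075]]
[243. 254.  14.  35.] 0.5 [[0.568 0.189]]
[115. 235.  14.   0.] 0.49 [[ 0.495 -0.022]]
{'bbox': [0.5, 200.9, 40.4, 41.6], 'confidence': 0.66}
{'bbox': [157.6, 196.6, 33.4, 37.2], 'confidence': 0.34}
```

View pics/w1.png

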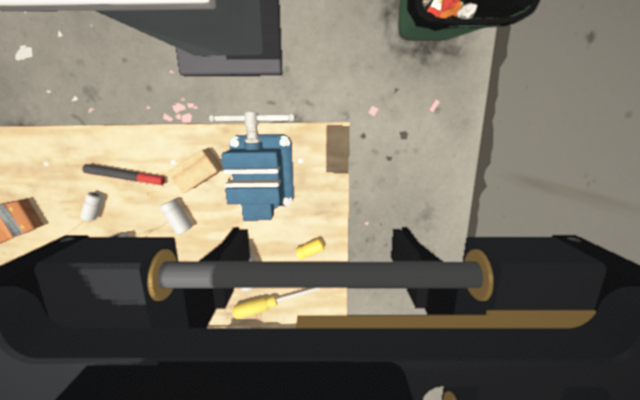

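The wrist picture shows socket_1 at (92,206) and socket_2 at (176,216). The lower half is hidden by the gripper. The move was refused, so I retry it with values inside ±1.

Request:
{"method": "apply_moves", "body": {"plan": [{"dx": -0.42,"dy": -0.99,"dz": 0.01,"roll": -0.004},{"dx": -0.42,"dy": -0.99,"dz": 0.01,"roll": -0.004},{"dx": -0.42,"dy": -0.99,"dz": 0.01,"roll": -0.004},{"dx": -0.42,"dy": -0.99,"dz": 0.01,"roll": -0.004},{"dx": -0.42,"dy": -0.99,"dz": 0.01,"roll": -0.004},{"dx": -0.42,"dy": -0.99,"dz": 0.01,"roll": -0.004},{"dx": -0.42,"dy": -0.99,"dz": 0.01,"roll": -0.004},{"dx": -0.42,"dy": -0.99,"dz": 0.01,"roll": -0.004},{"dx": -0.42,"dy": -0.99,"dz": 0.01,"roll": -0.004},{"dx": -0.42,"dy": -0.99,"dz": 0.01,"roll": -0.004}]}}

```text
time_s: 1.95
ee_pos: [0.4756, 0.076, 0.297]
tool_rot: [0.026, -3.14, -0.0]
wrist_force: [-0.6, -0.2, 0.5]
opening: 0.0871
grasp_force: 0.0
```

Run:
```python
from h import *
s,im,c=snap("wrist","w2"); print(s["ee_pos"],np.abs(s["joint_velocities"]).max())
k,l,st,ce=cv2.connectedComponentsWithStats(grey(im))
for i in range(1,k):
    if 150<st[i,4]<4000 and st[i,1]<260:
        r=cv2.minAreaRect(np.argwhere(l==i)[:,::-1].astype(np.float32))
        print(np.round(r[0],1),np.round(r[1],1),round(r[2]),st[i,4],np.round(plane(c,r[0],.015),3))
```

```text
[0.47560097 0.07596019 0.29698117] 0.01038447640418872
[437.  97.] [12. 62.] 90 483 [[0.374 0.245]]
[435. 110.] [ 6. 60.] 90 338 [[0.392 0.245]]
[227.4 142.6] [14.3 30.6] 24 418 [[ 0.445 -0.064]]
[137.9 154.3] [37.7 11. ] 66 391 [[ 0.465 -0.202]]
[318.2 156.3] [36.  17.1] 67 580 [[0.463 0.074]]
[104.8 163.1] [43.7 12. ] 65 492 [[ 0.479 -0.256]]
[ 69.1 173.2] [50.7 12.6] 62 603 [[ 0.496 -0.315]]
[ 31.9 183.8] [58.1 11.1] 61 590 [[ 0.514 -0.377]]
[254.  196.4] [42.5 20.5] 78 837 [[ 0.529 -0.028]]
[383.9 215.5] [48.  25.2] 76 1098 [[0.558 0.182]]
```

View pics/w2.png

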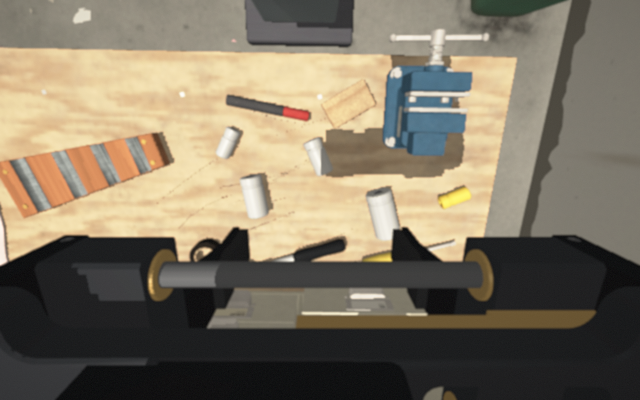

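```bash
cat >> h.py <<'E'
DIM={1:(.022,.046),2:(.028,.055),3:(.034,.065),4:(.041,.076)}
def cyl(x,y,yaw,r,L,z):
    t=np.linspace(0,2*np.pi,24); a=np.array([np.cos(yaw),np.sin(yaw),0]);b=np.array([-a[1],a[0],0])
    P=[np.array([x,y,z])+e*L/2*a+r*np.cos(q)*b+r*np.sin(q)*np.array([0,0,1]) for e in(-1,1) for q in t]
    return np.array(P)
def blobs(im,lo=105,sat=30,amin=100,amax=5000):
    k,l,st,ce=cv2.connectedComponentsWithStats(grey(im,lo,sat))
    return [(ce[i],(l==i).astype(np.uint8)) for i in range(1,k) if amin<st[i,4]<amax]
def fitcyl(c,im,k,x,y,z=None,lo=105):
    "fit x,y,yaw of socket k by silhouette overlap"
    from scipy.optimize import minimize
    r,L=DIM[k][0]/2,DIM[k][1]; z=r if z is None else z
    u=proj(c,[[x,y,z]])[0]; ce,m=min(blobs(im,lo),key=lambda b:np.linalg.norm(b[0]-u))
    hull=cv2.convexHull(np.argwhere(m)[:,::-1].astype(np.int32)); S=8
    x0,y0,w,h=cv2.boundingRect(hull); off=np.array([x0-15,y0-15]); sh=((h+30)*S,(w+30)*S)
    M=cv2.resize(m[off[1]:off[1]+h+30,off[0]:off[0]+w+30],None,fx=S,fy=S,interpolation=cv2.INTER_LINEAR)
    def cost(p):
        q=((proj(c,cyl(*p[:2],p[2],r,L,z))-off+.5)*S).astype(np.int32)
        A=np.zeros(M.shape,np.uint8);cv2.fillConvexPoly(A,cv2.convexHull(q),1)
        return 1-(A&M).sum()/max(1,(A|M).sum())
    rc=cv2.minAreaRect(hull); bx=cv2.boxPoints(rc); W=plane(c,bx,z)
    e=[W[1]-W[0],W[2]-W[1]]; e=max(e,key=np.linalg.norm); p0=[*W.mean(0),np.arctan2(e[1],e[0])]
    s=np.array(p0)+np.array([[0,0,0],[.006,0,0],[0,.006,0],[0,0,.2]])
    o=minimize(cost,p0,method="Nelder-Mead",options=dict(initial_simplex=s,xatol=1e-4,fatol=1e-4))
    return o.x[0],o.x[1],np.degrees(o.x[2])%180,1-o.fun,ce
E
python3 - <<'E'
from h import *
s=manip.get_state(); cw=cam("wrist",s); ct=cam("top")
iw=cv2.imread("pics/w2.png")[:,:,::-1]; it=cv2.imread("pics/top0.png")[:,:,::-1]
g={1:(.444,-.065),2:(.463,.074),3:(.529,-.028),4:(.558,.182)}
for k,(x,y) in g.items():
    a=fitcyl(cw,iw,k,x,y);b=fitcyl(ct,it,k,x,y)
    print(k,np.round(a[:4],4),np.round(b[:4],4),"tri",np.round(tri(cw,a[4],ct,b[4]),4))
Y=np.array([.0855,.0315,-.029,-.0955])
U=np.array([[137.9,154.3],[104.8,163.1],[69.1,173.2],[31.9,183.8]])
P=plane(cw,U,.0195); q=np.polyfit(Y,P,1); print("tray wrist",P.round(4).tolist(),q.round(4).tolist(),"res",(P-np.outer(Y,q[0])-q[1]).round(4).tolist(),"yaw",np.degrees(np.arctan2(-q[0][0],q[0][1])))
for ce,m in blobs(it,70,35,60): 
    if 380<ce[0]<495 and 165<ce[1]<240: print("top groove",ce.round(1),m.sum(),plane(ct,ce,.0195).round(4))
E
```

```text
1 [ 4.459000e-01 -6.520000e-02  1.534801e+02  8.396000e-01] [ 4.427000e-01 -6.910000e-02  1.510427e+02  6.704000e-01] tri [ 0.4452 -0.0706 -0.0054]
2 [ 0.464   0.0741 23.9257  0.8334] [ 0.4627  0.0702 22.8225  0.6463] tri [ 0.4663  0.0728 -0.0138]
3 [ 0.5288 -0.0273  9.5754  0.8621] [ 0.5268 -0.032   8.7097  0.6633] tri [ 0.5316 -0.0317  0.0008]
4 [ 0.5555  0.1804 17.4033  0.8093] [ 0.5555  0.1766 10.1617  0.6471] tri [0.555  0.1785 0.018 ]
tray wrist [[0.4641, -0.1997], [0.4784, -0.2524], [0.4951, -0.3106], [0.5129, -0.3724]] [[-0.2702, 0.9547], [0.4871, -0.282]] res [[0.0001, 0.0007], [-0.0002, -0.0005], [0.0001, -0.0009], [-0.0, 0.0007]] yaw 15.802704237013872
top groove [468.9 196.7] 197 [[ 0.5102 -0.3749]]
top groove [442.7 204.5] 247 [[ 0.4916 -0.3126]]
top groove [418.2 211.5] 142 [[ 0.4748 -0.2547]]
```

The picture shows all four sockets: 1 at (228,142), 2 at (318,156), 3 at (254,196) and 4 at (384,215). The yellow look-alike is at (454,197), and the tray grooves run from (138,154) to (32,184). I go over socket_4 for a close look.

Run:
```python
from h import *
print(go(.5555,.180,.12,105))
```

```text
dx -0.3276 dy 0.4100 dz 0.7081 roll -0.0778 (q7 1.35)
```

Request:
{"method": "apply_moves", "body": {"plan": [{"dx": -0.327,"dy": 0.41,"dz": 0.708,"roll": -0.078},{"dx": -0.327,"dy": 0.41,"dz": 0.708,"roll": -0.078},{"dx": -0.327,"dy": 0.41,"dz": 0.708,"roll": -0.078},{"dx": -0.327,"dy": 0.41,"dz": 0.708,"roll": -0.078},{"dx": -0.327,"dy": 0.41,"dz": 0.708,"roll": -0.078},{"dx": -0.327,"dy": 0.41,"dz": 0.708,"roll": -0.078},{"dx": -0.327,"dy": 0.41,"dz": 0.708,"roll": -0.078},{"dx": -0.327,"dy": 0.41,"dz": 0.708,"roll": -0.078},{"dx": -0.327,"dy": 0.41,"dz": 0.708,"roll": -0.078}]}}

```text
time_s: 2.75
ee_pos: [0.5572, 0.1767, 0.1227]
tool_rot: [-0.404, 3.113, 0.001]
wrist_force: [-0.2, -0.2, 0.9]
opening: 0.0869
grasp_force: 0.0
```

Run:
```python
from h import *
s,im,c=snap("wrist","w4"); print(s["ee_pos"],np.abs(s["joint_velocities"]).max())
f=fitcyl(c,im,4,.5555,.18); print(np.round(f[:4],4),f[4])
q=cv2.convexHull((proj(c,cyl(f[0],f[1],np.radians(f[2]),.0205,.076,.0205))).astype(np.int32))
o=np.ascontiguousarray(im[:,:,::-1]); cv2.polylines(o,[q],True,(0,0,255),1); cv2.imwrite("pics/w4o.png",o[80:320,170:490])
print(go(f[0],f[1],.008,f[2]+90))
```

```text
[0.55715722 0.17671304 0.12265702] 0.018855905640594015
[ 0.5532  0.1792 16.8338  0.9264] [322.96502701 191.96360535]
dx 0.0154 dy 0.0149 dz 0.4603 roll -0.0117 (q7 1.54)
```

View pics/w4o.png

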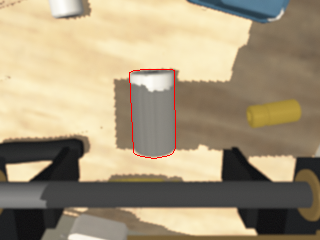

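The close crop shows the largest socket (#4, steel) centred at (323,192) in the full image and well outlined. The yellow one is clearly separate at the right. I descend and grasp.

Request:
{"method": "apply_moves", "body": {"plan": [{"dx": 0.0155,"dy": 0.015,"dz": 0.3,"roll": -0.0117},{"dx": 0.0155,"dy": 0.015,"dz": 0.3,"roll": -0.0117},{"dx": 0.0155,"dy": 0.015,"dz": 0.42,"roll": -0.0117},{"dx": 0.0155,"dy": 0.015,"dz": 0.46,"roll": -0.0117},{"dx": 0.0155,"dy": 0.015,"dz": 0.46,"roll": -0.0117},{"dx": 0.0155,"dy": 0.015,"dz": 0.46,"roll": -0.0117}]}}

```text
time_s: 3.3
ee_pos: [0.5531, 0.1794, 0.0075]
tool_rot: [-0.46, 3.105, 0.001]
wrist_force: [0.9, -0.8, 1.1]
opening: 0.0871
grasp_force: 0.0
```

Request:
{"method": "apply_moves", "body": {"plan": [{"dz": 0.0},{"dz": 0.0},{"dz": 0.0},{"dz": 0.0},{"dz": 0.0},{"dz": 0.0},{"dz": 0.0},{"dz": 0.0},{"dz": 0.0},{"dz": 0.0}], "claw": 1, "grip_force": 30}}

```text
invalid input
```

Run:
```python
from h import *
s=manip.get_state();print(s["ee_pos"],s["opening"],s["grasp_force"],s["wrist_force"])
print("lift -> tray view", go(.50,-.26,.14,105.8))
```

```text
[0.55305524 0.17938421 0.00751514] 0.08705053959147444 0.0 [ 0.88567163 -0.76668942  1.05594292]
lift -> tray view dx 0.7110 dy -1.6206 dz -0.5319 roll 0.0058 (q7 1.61)
```

Request:
{"method": "apply_moves", "body": {"plan": [{"dz": 0.0},{"dz": 0.0},{"dz": 0.0},{"dz": 0.0},{"dz": 0.0},{"dz": 0.0},{"dz": 0.0},{"dz": 0.0},{"dz": 0.0},{"dz": 0.0}], "claw": 0.9, "grip_force": 30}}

```text
invalid input
```

Request:
{"method": "apply_moves", "body": {"plan": [{"dx": 0,"dy": 0,"dz": 0,"roll": 0},{"dx": 0,"dy": 0,"dz": 0,"roll": 0},{"dx": 0,"dy": 0,"dz": 0,"roll": 0},{"dx": 0,"dy": 0,"dz": 0,"roll": 0},{"dx": 0,"dy": 0,"dz": 0,"roll": 0},{"dx": 0,"dy": 0,"dz": 0,"roll": 0},{"dx": 0,"dy": 0,"dz": 0,"roll": 0},{"dx": 0,"dy": 0,"dz": 0,"roll": 0},{"dx": 0,"dy": 0,"dz": 0,"roll": 0},{"dx": 0,"dy": 0,"dz": 0,"roll": 0}], "claw": 1, "grip_force": 30}}

```text
time_s: 4.13
ee_pos: [0.5519, 0.1793, 0.0055]
tool_rot: [-0.461, 3.107, -0.0]
wrist_force: [1.4, -0.7, 0.8]
opening: 0.0405
grasp_force: 30.0
```

Run:
```python
from h import *
print(go(.535,-.267,.15,105.8))
```

```text
dx 0.5833 dy -1.6889 dz -0.5773 roll 0.0060 (q7 1.61)
```

Request:
{"method": "apply_moves", "body": {"plan": [{"dx": 0,"dy": 0,"dz": -0.16,"roll": 0},{"dx": 0,"dy": 0,"dz": -0.32,"roll": 0},{"dx": 0,"dy": 0,"dz": -0.48,"roll": 0},{"dx": 0.05,"dy": -0.13,"dz": -0.57,"roll": 0.006},{"dx": 0.29,"dy": -0.85,"dz": -0.57,"roll": 0.006},{"dx": 0.29,"dy": -0.85,"dz": -0.57,"roll": 0.006},{"dx": 0.29,"dy": -0.85,"dz": -0.57,"roll": 0.006},{"dx": 0.29,"dy": -0.85,"dz": -0.57,"roll": 0.006},{"dx": 0.29,"dy": -0.85,"dz": -0.57,"roll": 0.006},{"dx": 0.29,"dy": -0.85,"dz": -0.57,"roll": 0.006}]}}

```text
time_s: 4.97
ee_pos: [0.5424, -0.0533, 0.1475]
tool_rot: [0.415, -3.112, 0.006]
wrist_force: [-0.6, 0.0, -3.0]
opening: 0.0406
grasp_force: 30.0
```

Request:
{"method": "apply_moves", "body": {"plan": [{"dx": 0.29,"dy": -0.84,"dz": 0,"roll": 0},{"dx": 0.29,"dy": -0.84,"dz": 0,"roll": 0},{"dx": 0.29,"dy": -0.84,"dz": 0,"roll": 0},{"dx": 0.29,"dy": -0.84,"dz": 0,"roll": 0},{"dx": 0.29,"dy": -0.84,"dz": 0,"roll": 0},{"dx": 0.29,"dy": -0.84,"dz": 0,"roll": 0},{"dx": 0.29,"dy": -0.84,"dz": 0,"roll": 0},{"dx": 0.29,"dy": -0.84,"dz": 0,"roll": 0},{"dx": 0.29,"dy": -0.84,"dz": 0,"roll": 0}]}}

```text
time_s: 5.72
ee_pos: [0.5316, -0.2648, 0.147]
tool_rot: [0.434, -3.11, -0.003]
wrist_force: [0.3, -0.1, -3.8]
opening: 0.0404
grasp_force: 30.0
```

Run:
```python
from h import *
s,im,c=snap("wrist","w5"); print(s["ee_pos"],np.abs(s["joint_velocities"]).max(),s["opening"])
np.save("w5s.npy",s,allow_pickle=True)
for lo in(70,105):
  for ce,m in blobs(im,lo,35,150): 
    if ce[1]<240:
        r=cv2.minAreaRect(np.argwhere(m)[:,::-1].astype(np.float32)); print(lo,np.round(r[0],1),np.round(r[1],1),round(r[2]),m.sum(),plane(c,r[0],.0195).round(4))
```

```text
[ 0.53157533 -0.26478029  0.14698035] 0.018153093406081733 0.04042039523552058
70 [585.5  21.5] [ 43. 107.] 90 2766 [[ 0.3193 -0.079 ]]
70 [218.5 141. ] [86.7 25.6] 84 2059 [[ 0.5115 -0.3737]]
70 [286.4 141.6] [74.3 23.6] 87 1672 [[ 0.4938 -0.3091]]
70 [347.9 141.6] [21.3 62.8] 1 1216 [[ 0.4773 -0.2507]]
70 [402.8 142.1] [19.5 53.5] 4 984 [[ 0.463  -0.1984]]
70 [531.9 151.6] [54.4 65.7] 11 1792 [[ 0.4367 -0.0709]]
70 [464.2 158.6] [28.1  9.9] 80 173 [[ 0.4615 -0.1333]]
70 [627. 212.] [54. 24.] 90 1132 [[0.4669 0.0561]]
70 [  9.1 231. ] [47.5 13.4] 78 258 [[ 0.6671 -0.5731]]
70 [ 26.5 226.5] [44.3 35.3] 63 1216 [[ 0.6566 -0.5551]]
70 [529.3 237.6] [40.8 54.1] 18 1903 [[ 0.5218 -0.0301]]
105 [560.5   9. ] [49.6 23.7] 18 706 [[ 0.3167 -0.1052]]
105 [220.1 141. ] [85.6 16.7] 85 1315 [[ 0.5111 -0.3721]]
105 [286.4 141. ] [73.7 22.8] 86 1310 [[ 0.4933 -0.3093]]
105 [348. 133.] [20. 46.] 0 860 [[ 0.4693 -0.2531]]
105 [403.  137.5] [43. 18.] 90 741 [[ 0.4587 -0.1997]]
105 [319.2 201.9] [75.3 18.8] 2 870 [[ 0.5449 -0.261 ]]
105 [630.5 214.5] [49. 17.] 90 732 [[0.4684 0.0613]]
105 [ 26.5 226.5] [44.3 35.3] 63 1216 [[ 0.6566 -0.5551]]
105 [531.1 239.1] [35.5 51. ] 18 1601 [[ 0.5229 -0.0273]]
```

View pics/w5.png

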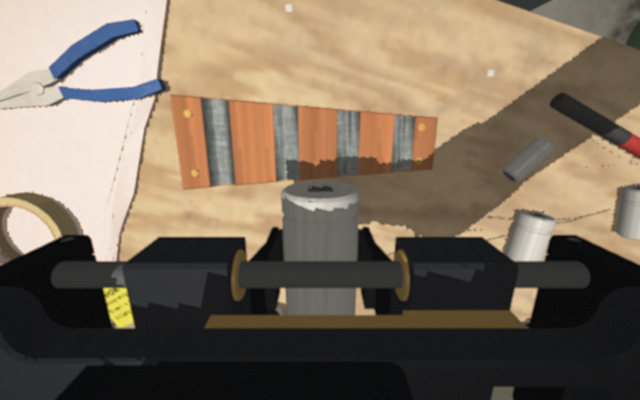

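The tray shows at (165–437, 95–188), with its grooves centred at (218,141), (286,142), (348,142) and (403,142). The held socket hangs at (320,240).

Run:
```python
from h import *
s=np.load("w5s.npy",allow_pickle=True).item(); c=cam("wrist",s)
Y=np.array([-.0955,-.029,.0315,.0855]); U=np.array([[218.5,141],[286.4,141.6],[347.9,141.6],[402.8,142.1]])
P=plane(c,U,.0205); q=np.polyfit(Y,P,1); yaw=np.degrees(np.arctan2(-q[0][0],q[0][1]))
print("yaw",yaw,"orig",q[1],"scale",np.linalg.norm(q[0])); G=np.outer(Y,q[0])/np.linalg.norm(q[0])+q[1]; print("grooves 4..1",G.round(4).tolist(),"res mm",((P-G)*1e3).round(1).tolist())
# height check against top view (grooves 4,3,2)
for a,b in zip(U,[[468.9,196.7],[442.7,204.5],[418.2,211.5]]): print("h",tri(c,a,cam("top"),b).round(4))
print(go(*(G[0]-.0012*np.array([.957,.29])),.07,yaw+90)); print(go(*(G[0]-.0012*np.array([.957,.29])),.0245,yaw+90))
```

```text
yaw 15.507537419851845 orig [ 0.48579953 -0.28113318] scale 1.0014135107446147
grooves 4..1 [[0.5113, -0.3732], [0.4936, -0.3091], [0.4774, -0.2508], [0.4629, -0.1987]] res mm [[-0.0, -0.2], [0.2, 0.1], [-0.2, -0.0], [0.0, 0.1]]
h [ 0.5072 -0.3664  0.043 ]
h [ 0.4908 -0.3077  0.036 ]
h [ 0.4752 -0.2521  0.0297]
dx 0.2035 dy -0.3966 dz 0.3081 roll 0.0025 (q7 2.40)
dx 0.2034 dy -0.3970 dz 0.4901 roll 0.0025 (q7 2.40)
```

Request:
{"method": "apply_moves", "body": {"plan": [{"dx": 0.2035,"dy": -0.397,"dz": 0,"roll": 0.0025},{"dx": 0.2035,"dy": -0.397,"dz": 0,"roll": 0.0025},{"dx": 0.2035,"dy": -0.397,"dz": 0.1,"roll": 0.0025},{"dx": 0.2035,"dy": -0.397,"dz": 0.25,"roll": 0.0025},{"dx": 0.2035,"dy": -0.397,"dz": 0.35,"roll": 0.0025},{"dx": 0.2035,"dy": -0.397,"dz": 0.4,"roll": 0.0025},{"dx": 0.2035,"dy": -0.397,"dz": 0.43,"roll": 0.0025},{"dx": 0.2035,"dy": -0.397,"dz": 0.43,"roll": 0.0025},{"dx": 0.2035,"dy": -0.397,"dz": 0.43,"roll": 0.0025}]}}

```text
time_s: 6.52
ee_pos: [0.5111, -0.3756, 0.0417]
tool_rot: [-0.423, 3.111, -0.001]
wrist_force: [0.0, -0.8, -3.9]
opening: 0.0403
grasp_force: 30.0
```

Run:
```python
from h import *
print(manip.get_state()["ee_pos"],go(.5101,-.3735,.024,105.5))
```

```text
[ 0.51113505 -0.37556153  0.04170609] dx 0.0019 dy 0.0091 dz 0.0708 roll -0.0002 (q7 2.65)
```

Request:
{"method": "apply_moves", "body": {"plan": [{"dx": 0.002,"dy": 0.009,"dz": 0.035,"roll": 0.0},{"dx": 0.002,"dy": 0.009,"dz": 0.06,"roll": 0.0},{"dx": 0.002,"dy": 0.009,"dz": 0.07,"roll": 0.0},{"dx": 0.002,"dy": 0.009,"dz": 0.07,"roll": 0.0},{"dx": 0.002,"dy": 0.009,"dz": 0.07,"roll": 0.0},{"dx": 0.002,"dy": 0.009,"dz": 0.07,"roll": 0.0}]}}

```text
time_s: 7.02
ee_pos: [0.5088, -0.374, 0.0232]
tool_rot: [-0.42, 3.113, -0.0]
wrist_force: [0.3, -0.4, -4.3]
opening: 0.0405
grasp_force: 30.0
```

Request:
{"method": "apply_moves", "body": {"plan": [{"dx": 0,"dy": 0,"dz": 0,"roll": 0},{"dx": 0,"dy": 0,"dz": 0,"roll": 0},{"dx": 0,"dy": 0,"dz": 0,"roll": 0},{"dx": 0,"dy": 0,"dz": 0,"roll": 0},{"dx": 0,"dy": 0,"dz": 0,"roll": 0},{"dx": 0,"dy": 0,"dz": 0,"roll": 0}], "claw": 0.39}}

```text
time_s: 7.52
ee_pos: [0.5088, -0.374, 0.0233]
tool_rot: [-0.42, 3.113, -0.0]
wrist_force: [-0.6, 0.9, 0.0]
opening: 0.0526
grasp_force: 0.0
```

Request:
{"method": "apply_moves", "body": {"plan": [{"dx": 0,"dy": 0,"dz": -0.05,"roll": 0},{"dx": 0,"dy": 0,"dz": -0.2,"roll": 0},{"dx": 0,"dy": 0,"dz": -0.36,"roll": 0},{"dx": -0.15,"dy": 0.3,"dz": -0.5,"roll": 0},{"dx": -0.15,"dy": 0.3,"dz": -0.5,"roll": 0},{"dx": -0.15,"dy": 0.3,"dz": -0.5,"roll": 0},{"dx": -0.15,"dy": 0.3,"dz": -0.5,"roll": 0}]}}

```text
time_s: 8.1
ee_pos: [0.5279, -0.2878, 0.1506]
tool_rot: [-0.43, 3.107, 0.001]
wrist_force: [1.0, -1.1, 0.1]
opening: 0.053
grasp_force: 0.0
```

```bash
cat >> h.py <<'E'
def trayfit(c,im):
    "tray pose: fit outline corners (z=.022) to the brown mask"
    hsv=cv2.cvtColor(np.ascontiguousarray(im),cv2.COLOR_RGB2HSV); return hsv
E
python3 - <<'E'
from h import *
s,im,c=snap("wrist","w6"); print(s["ee_pos"],s["opening"])
np.save("w6s.npy",s,allow_pickle=True)
f=fitcyl(c,im,4,.511,-.373,.0375); print(np.round(f[:4],4),f[4])
o=np.ascontiguousarray(im[:,:,::-1])
a=np.radians(15.51);X=np.array([np.cos(a),np.sin(a)]);Yv=np.array([-X[1],X[0]]);O=np.array([.4858,-.2811])
T=[[*(O+x*X+y*Yv),.022] for x,y in((.0255,.1275),(-.0255,.1275),(-.0465,-.1275),(.0465,-.1275))]
cv2.polylines(o,[np.round(proj(c,T)*16).astype(np.int32)],True,(0,255,0),1,cv2.LINE_AA,4)
q=cv2.convexHull(np.round(proj(c,cyl(f[0],f[1],np.radians(f[2]),.0205,.076,.0375))).astype(np.int32)); cv2.polylines(o,[q],True,(0,0,255),1)
cv2.imwrite("pics/w6o.png",cv2.resize(o[60:260,130:530],None,fx=2,fy=2))
print("in tray frame",[(np.array(f[:2])-O)@X,(np.array(f[:2])-O)@Yv], f[2]-15.5)
E
```

```text
[ 0.52792471 -0.28775092  0.15064391] 0.052958207303495076
[ 0.509  -0.3748 13.8953  0.847 ] [234.3831267  149.42969459]
in tray frame [np.float64(-0.002669199596687664), np.float64(-0.09649364485768185)] -1.6047469880318204
```

View pics/w6o.png

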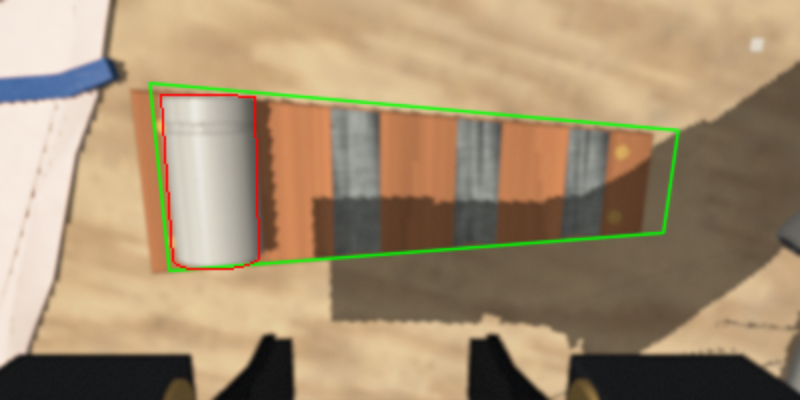

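Socket_4 lies in the widest groove at crop (212,181), centred across the tray. The origin offset in the outline I drew does not matter, because the grooves were measured directly. On to socket_3.

Run:
```python
from h import *
print(go(.529,-.028,.13,99.5))
```

```text
dx -0.2922 dy 1.0078 dz 0.0782 roll 0.0337 (q7 2.44)
```

Request:
{"method": "apply_moves", "body": {"plan": [{"dx": -0.29,"dy": 1,"dz": 0.07,"roll": 0.034},{"dx": -0.29,"dy": 1,"dz": 0.07,"roll": 0.034},{"dx": -0.29,"dy": 1,"dz": 0.07,"roll": 0.034},{"dx": -0.29,"dy": 1,"dz": 0.07,"roll": 0.034},{"dx": -0.29,"dy": 1,"dz": 0.07,"roll": 0.034},{"dx": -0.29,"dy": 1,"dz": 0.07,"roll": 0.034},{"dx": -0.29,"dy": 1,"dz": 0.07,"roll": 0.034},{"dx": -0.29,"dy": 1,"dz": 0.07,"roll": 0.034},{"dx": -0.29,"dy": 1,"dz": 0.07,"roll": 0.034}], "claw": 0}}

```text
time_s: 8.9
ee_pos: [0.5284, -0.0328, 0.1302]
tool_rot: [0.252, -3.13, 0.002]
wrist_force: [1.0, 0.3, 0.9]
opening: 0.0863
grasp_force: 0.0
```

Run:
```python
from h import *
s,im,c=snap("wrist","w7"); print(s["ee_pos"],np.abs(s["joint_velocities"]).max())
for lo in(70,105,130):
    f=fitcyl(c,im,3,.529,-.028,lo=lo); print(np.round(f[:4],4),f[4],go(f[0],f[1],.008,f[2]+90))
```

```text
[ 0.52836367 -0.03284283  0.13016089] 0.03817216953836337
[ 0.527  -0.0277  8.6475  0.9502] [325.06416667 192.16208333] dx 0.0014 dy 0.0268 dz 0.4894 roll 0.0025 (q7 1.80)
[ 0.5282 -0.0268  8.5798  0.8854] [325.12402389 193.58291226] dx -0.0041 dy 0.0295 dz 0.4893 roll 0.0028 (q7 1.80)
[ 4.581000e-01 -6.510000e-02  1.794798e+02  4.446000e-01] [298.9556907   98.76715899] dx 0.2971 dy -0.0774 dz 0.4897 roll 0.0534 (q7 1.80)
```

Request:
{"method": "apply_moves", "body": {"plan": [{"dx": 0.001,"dy": 0.027,"dz": 0.16,"roll": 0.0025},{"dx": 0.001,"dy": 0.027,"dz": 0.32,"roll": 0.0025},{"dx": 0.001,"dy": 0.027,"dz": 0.44,"roll": 0.0025},{"dx": 0.001,"dy": 0.027,"dz": 0.485,"roll": 0.0025},{"dx": 0.001,"dy": 0.027,"dz": 0.485,"roll": 0.0025},{"dx": 0.001,"dy": 0.027,"dz": 0.485,"roll": 0.0025}]}}

```text
time_s: 9.45
ee_pos: [0.5278, -0.0268, 0.0099]
tool_rot: [-0.236, 3.132, -0.001]
wrist_force: [0.7, 0.5, 0.7]
opening: 0.0871
grasp_force: 0.0
```

Request:
{"method": "apply_moves", "body": {"plan": [{"dx": 0,"dy": 0,"dz": 0,"roll": 0},{"dx": 0,"dy": 0,"dz": 0,"roll": 0},{"dx": 0,"dy": 0,"dz": 0,"roll": 0},{"dx": 0,"dy": 0,"dz": 0,"roll": 0},{"dx": 0,"dy": 0,"dz": 0,"roll": 0},{"dx": 0,"dy": 0,"dz": 0,"roll": 0},{"dx": 0,"dy": 0,"dz": 0,"roll": 0},{"dx": 0,"dy": 0,"dz": 0,"roll": 0},{"dx": 0,"dy": 0,"dz": 0,"roll": 0},{"dx": 0,"dy": 0,"dz": 0,"roll": 0}], "claw": 1, "grip_force": 30}}

```text
time_s: 10.28
ee_pos: [0.5273, -0.0249, 0.0093]
tool_rot: [-0.241, 3.132, -0.0]
wrist_force: [0.0, -0.8, 0.3]
opening: 0.0334
grasp_force: 30.0
```

Run:
```python
from h import *
s=manip.get_state();print(s["ee_pos"],s["opening"])
off=np.array([.527,-.0277])-s["ee_pos"][:2]; u=np.array([np.cos(np.radians(8.65)),np.sin(np.radians(8.65))]); e=off@u; a=np.radians(15.5)
t=np.array([.4936,-.3091])-e*np.array([np.cos(a),np.sin(a)]); print("along",e,"target",t,"gtcpz",s["ee_pos"][2]); print(go(*t,.12,105.5))
```

```text
[ 0.52731635 -0.02491425  0.00929724] 0.03337630265091949
along -0.0007317282116756082 target [ 0.49430512 -0.30890445] gtcpz 0.009297235701268069
dx 0.3041 dy -1.1025 dz -0.4427 roll -0.0373 (q7 1.84)
```

Request:
{"method": "apply_moves", "body": {"plan": [{"dx": 0,"dy": 0,"dz": -0.16,"roll": 0},{"dx": 0,"dy": 0,"dz": -0.32,"roll": 0},{"dx": 0.04,"dy": -0.14,"dz": -0.44,"roll": -0.037},{"dx": 0.304,"dy": -1,"dz": -0.44,"roll": -0.037},{"dx": 0.304,"dy": -1,"dz": -0.44,"roll": -0.037},{"dx": 0.304,"dy": -1,"dz": -0.44,"roll": -0.037},{"dx": 0.304,"dy": -1,"dz": -0.44,"roll": -0.037},{"dx": 0.304,"dy": -1,"dz": -0.44,"roll": -0.037},{"dx": 0.304,"dy": -1,"dz": -0.44,"roll": -0.037},{"dx": 0.304,"dy": -1,"dz": -0.44,"roll": -0.037},{"dx": 0.304,"dy": -1,"dz": -0.44,"roll": -0.037},{"dx": 0.304,"dy": -1,"dz": -0.44,"roll": -0.037}]}}

```text
time_s: 11.28
ee_pos: [0.4902, -0.282, 0.1184]
tool_rot: [0.423, -3.112, -0.003]
wrist_force: [-0.2, 0.8, -3.3]
opening: 0.0332
grasp_force: 30.0
```

Run:
```python
from h import *
s=manip.get_state();print(s["ee_pos"],s["opening"],go(.4943,-.3089,.045,105.5))
```

```text
[ 0.49023736 -0.28204787  0.11843369] 0.0331855242522083 dx 0.0128 dy -0.1084 dz 0.2935 roll -0.0000 (q7 2.45)
```

Request:
{"method": "apply_moves", "body": {"plan": [{"dx": 0.013,"dy": -0.108,"dz": 0,"roll": 0},{"dx": 0.013,"dy": -0.108,"dz": 0.15,"roll": 0},{"dx": 0.013,"dy": -0.108,"dz": 0.25,"roll": 0},{"dx": 0.013,"dy": -0.108,"dz": 0.293,"roll": 0},{"dx": 0.013,"dy": -0.108,"dz": 0.293,"roll": 0},{"dx": 0.013,"dy": -0.108,"dz": 0.293,"roll": 0}]}}

```text
time_s: 11.78
ee_pos: [0.4949, -0.309, 0.046]
tool_rot: [0.426, -3.112, -0.001]
wrist_force: [0.5, -0.3, -2.4]
opening: 0.0332
grasp_force: 30.0
```

Run:
```python
from h import *
s=manip.get_state();print(s["ee_pos"],s["opening"],go(.4943,-.3089,.028,105.5))
```

```text
[ 0.49493935 -0.30895748  0.04600841] 0.03324940345380922 dx 0.0024 dy 0.0008 dz 0.0720 roll 0.0004 (q7 2.55)
```

Request:
{"method": "apply_moves", "body": {"plan": [{"dx": 0.002,"dy": 0.001,"dz": 0.035,"roll": 0},{"dx": 0.002,"dy": 0.001,"dz": 0.06,"roll": 0},{"dx": 0.002,"dy": 0.001,"dz": 0.072,"roll": 0},{"dx": 0.002,"dy": 0.001,"dz": 0.072,"roll": 0},{"dx": 0.002,"dy": 0.001,"dz": 0.072,"roll": 0},{"dx": 0.002,"dy": 0.001,"dz": 0.072,"roll": 0}]}}

```text
time_s: 12.28
ee_pos: [0.4942, -0.3105, 0.0285]
tool_rot: [-0.422, 3.112, -0.0]
wrist_force: [-0.7, 0.5, -2.9]
opening: 0.0334
grasp_force: 30.0
```

Request:
{"method": "apply_moves", "body": {"plan": [{"dx": 0,"dy": 0,"dz": 0,"roll": 0},{"dx": 0,"dy": 0,"dz": 0,"roll": 0},{"dx": 0,"dy": 0,"dz": 0,"roll": 0},{"dx": 0,"dy": 0,"dz": 0,"roll": 0},{"dx": 0,"dy": 0,"dz": 0,"roll": 0},{"dx": 0,"dy": 0,"dz": 0,"roll": 0}], "claw": 0.49}}

```text
time_s: 12.78
ee_pos: [0.4941, -0.3104, 0.0283]
tool_rot: [-0.422, 3.113, -0.0]
wrist_force: [-0.2, 0.4, -1.4]
opening: 0.0441
grasp_force: 0.0
```

Request:
{"method": "apply_moves", "body": {"plan": [{"dx": 0,"dy": 0,"dz": -0.05,"roll": 0},{"dx": 0,"dy": 0,"dz": -0.2,"roll": 0},{"dx": 0,"dy": 0,"dz": -0.36,"roll": 0},{"dx": -0.1,"dy": 0.6,"dz": -0.45,"roll": 0},{"dx": -0.1,"dy": 0.98,"dz": -0.45,"roll": 0},{"dx": -0.1,"dy": 0.98,"dz": -0.45,"roll": 0},{"dx": -0.1,"dy": 0.98,"dz": -0.45,"roll": 0},{"dx": -0.1,"dy": 0.98,"dz": -0.45,"roll": 0},{"dx": -0.1,"dy": 0.98,"dz": -0.45,"roll": 0},{"dx": -0.1,"dy": 0.98,"dz": -0.45,"roll": 0}]}}

```text
time_s: 13.62
ee_pos: [0.4522, -0.0594, 0.1419]
tool_rot: [-0.438, 3.109, 0.006]
wrist_force: [0.0, -0.9, -0.5]
opening: 0.0445
grasp_force: 0.0
```

Run:
```python
from h import *
s=manip.get_state();print(s["ee_pos"],s["opening"],go(.468,.072,.13,112))
```

```text
[ 0.45218864 -0.05937967  0.14191967] 0.044478213782748466 dx -0.2059 dy 0.4874 dz 0.0500 roll -0.0331 (q7 1.91)
```

Request:
{"method": "apply_moves", "body": {"plan": [{"dx": -0.206,"dy": 0.487,"dz": 0.05,"roll": -0.033},{"dx": -0.206,"dy": 0.487,"dz": 0.05,"roll": -0.033},{"dx": -0.206,"dy": 0.487,"dz": 0.05,"roll": -0.033},{"dx": -0.206,"dy": 0.487,"dz": 0.05,"roll": -0.033},{"dx": -0.206,"dy": 0.487,"dz": 0.05,"roll": -0.033},{"dx": -0.206,"dy": 0.487,"dz": 0.05,"roll": -0.033}], "claw": 0}}

```text
time_s: 14.12
ee_pos: [0.4701, 0.0628, 0.1285]
tool_rot: [-0.584, 3.087, -0.002]
wrist_force: [-0.9, -1.4, -0.2]
opening: 0.0767
grasp_force: 0.0
```

Run:
```python
from h import *
s,im,c=snap("wrist","w8"); print(s["ee_pos"],s["opening"])
for lo in(50,70,105):
    f=fitcyl(c,im,2,.464,.073,lo=lo); print(np.round(f[:4],4),f[4],go(f[0],f[1],.007,f[2]+90))
cv2.imwrite("pics/w8c.png",np.ascontiguousarray(im[:,:,::-1])[20:330,120:560])
```

```text
[0.47013324 0.06277975 0.12853365] 0.0767346951097408
[ 0.4642  0.0734 24.0814  0.947 ] [332.00366972 190.22079511] dx 0.0055 dy 0.0525 dz 0.4861 roll -0.0155 (q7 1.76)
[ 0.4642  0.0734 24.0814  0.947 ] [332.00366972 190.22079511] dx 0.0055 dy 0.0525 dz 0.4861 roll -0.0155 (q7 1.76)
[ 0.4642  0.0735 24.0732  0.9232] [332.05848697 190.38652257] dx 0.0055 dy 0.0526 dz 0.4861 roll -0.0154 (q7 1.76)
```

View pics/w8c.png

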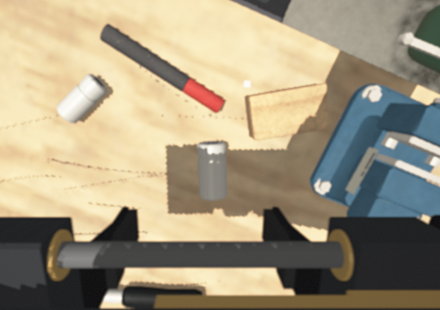

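Socket_2 is at crop (212,170) and socket_1 at (82,98). The vise, at crop x>313, sits close to the gripper body on the right. I keep the gripper about 18 mm to the left and let the finger roll the socket in.

Request:
{"method": "apply_moves", "body": {"plan": [{"dx": 0.0055,"dy": -0.02,"dz": 0.16,"roll": -0.0155},{"dx": 0.0055,"dy": -0.02,"dz": 0.32,"roll": -0.0155},{"dx": 0.0055,"dy": -0.02,"dz": 0.44,"roll": -0.0155},{"dx": 0.0055,"dy": -0.02,"dz": 0.486,"roll": -0.0155},{"dx": 0.0055,"dy": -0.02,"dz": 0.486,"roll": -0.0155},{"dx": 0.0055,"dy": -0.02,"dz": 0.486,"roll": -0.0155}]}}

```text
time_s: 14.67
ee_pos: [0.4705, 0.0564, 0.0067]
tool_rot: [0.653, -3.072, 0.001]
wrist_force: [-0.3, -0.3, 0.7]
opening: 0.0873
grasp_force: 0.0
```

Request:
{"method": "apply_moves", "body": {"plan": [{"dx": 0,"dy": 0,"dz": 0,"roll": 0},{"dx": 0,"dy": 0,"dz": 0,"roll": 0},{"dx": 0,"dy": 0,"dz": 0,"roll": 0},{"dx": 0,"dy": 0,"dz": 0,"roll": 0},{"dx": 0,"dy": 0,"dz": 0,"roll": 0},{"dx": 0,"dy": 0,"dz": 0,"roll": 0},{"dx": 0,"dy": 0,"dz": 0,"roll": 0},{"dx": 0,"dy": 0,"dz": 0,"roll": 0},{"dx": 0,"dy": 0,"dz": 0,"roll": 0},{"dx": 0,"dy": 0,"dz": 0,"roll": 0}], "claw": 1, "grip_force": 25}}

```text
time_s: 15.5
ee_pos: [0.4704, 0.0585, 0.0065]
tool_rot: [0.658, -3.072, -0.0]
wrist_force: [-0.2, 0.7, 0.8]
opening: 0.0283
grasp_force: 0.1
```

Run:
```python
from h import *
s=manip.get_state();print(s["ee_pos"],s["opening"])
off=np.array([.4642,.0734])-s["ee_pos"][:2]; u=np.array([np.cos(np.radians(24.1)),np.sin(np.radians(24.1))]); e=off@u; a=np.radians(15.5)
t=np.array([.4774,-.2508])-e*np.array([np.cos(a),np.sin(a)]); print("along",e,"target",t); print(go(*t,.12,105.5))
```

```text
[0.47044018 0.05848876 0.00652122] 0.02827094804275581
along 0.0003924644810383976 target [ 0.47702181 -0.25090488]
dx 0.4831 dy -1.1397 dz -0.4539 roll 0.0483 (q7 1.88)
```

Request:
{"method": "apply_moves", "body": {"plan": [{"dx": 0,"dy": 0,"dz": 0,"roll": 0},{"dx": 0,"dy": 0,"dz": 0,"roll": 0},{"dx": 0,"dy": 0,"dz": 0,"roll": 0},{"dx": 0,"dy": 0,"dz": 0,"roll": 0},{"dx": 0,"dy": 0,"dz": -0.16,"roll": 0},{"dx": 0,"dy": 0,"dz": -0.32,"roll": 0},{"dx": 0,"dy": 0,"dz": -0.45,"roll": 0.0},{"dx": 0.42,"dy": -1,"dz": -0.45,"roll": 0.048},{"dx": 0.42,"dy": -1,"dz": -0.45,"roll": 0.048},{"dx": 0.42,"dy": -1,"dz": -0.45,"roll": 0.048},{"dx": 0.42,"dy": -1,"dz": -0.45,"roll": 0.048},{"dx": 0.42,"dy": -1,"dz": -0.45,"roll": 0.048},{"dx": 0.42,"dy": -1,"dz": -0.45,"roll": 0.048},{"dx": 0.42,"dy": -1,"dz": -0.45,"roll": 0.048},{"dx": 0.42,"dy": -1,"dz": -0.45,"roll": 0.048},{"dx": 0.42,"dy": -1,"dz": -0.45,"roll": 0.048}]}}

```text
time_s: 16.83
ee_pos: [0.4763, -0.214, 0.1186]
tool_rot: [0.419, -3.112, -0.0]
wrist_force: [0.1, 0.8, -1.4]
opening: 0.0271
grasp_force: 25.0
```

Run:
```python
from h import *
s=manip.get_state();print(s["ee_pos"],s["opening"],s["grasp_force"],go(.477,-.2509,.045,105.5))
```

```text
[ 0.47628956 -0.21398629  0.11862889] 0.027142888025229493 24.999874234199524 dx 0.0360 dy -0.1432 dz 0.2945 roll -0.0009 (q7 2.29)
```

Request:
{"method": "apply_moves", "body": {"plan": [{"dx": 0.036,"dy": -0.143,"dz": 0,"roll": -0.001},{"dx": 0.036,"dy": -0.143,"dz": 0.12,"roll": -0.001},{"dx": 0.036,"dy": -0.143,"dz": 0.24,"roll": -0.001},{"dx": 0.036,"dy": -0.143,"dz": 0.294,"roll": -0.001},{"dx": 0.036,"dy": -0.143,"dz": 0.294,"roll": -0.001},{"dx": 0.036,"dy": -0.143,"dz": 0.294,"roll": -0.001},{"dx": 0.036,"dy": -0.143,"dz": 0.294,"roll": -0.001}]}}

```text
time_s: 17.42
ee_pos: [0.4792, -0.2487, 0.0466]
tool_rot: [-0.432, 3.11, -0.0]
wrist_force: [-0.2, -0.4, -1.6]
opening: 0.0272
grasp_force: 25.0
```

Run:
```python
from h import *
s=manip.get_state();print(s["ee_pos"],s["opening"],go(.477,-.2509,.0255,105.5))
```

```text
[ 0.47915647 -0.24871087  0.04655244] 0.027196667156287383 dx 0.0108 dy -0.0060 dz 0.0842 roll 0.0018 (q7 2.43)
```

Request:
{"method": "apply_moves", "body": {"plan": [{"dx": 0.011,"dy": -0.006,"dz": 0.03,"roll": 0.002},{"dx": 0.011,"dy": -0.006,"dz": 0.06,"roll": 0.002},{"dx": 0.011,"dy": -0.006,"dz": 0.08,"roll": 0.002},{"dx": 0.011,"dy": -0.006,"dz": 0.084,"roll": 0.002},{"dx": 0.011,"dy": -0.006,"dz": 0.084,"roll": 0.002},{"dx": 0.011,"dy": -0.006,"dz": 0.084,"roll": 0.002}]}}

```text
time_s: 17.92
ee_pos: [0.4757, -0.2516, 0.0245]
tool_rot: [0.42, -3.113, -0.0]
wrist_force: [-0.4, -0.4, -1.7]
opening: 0.0272
grasp_force: 25.0
```

Request:
{"method": "apply_moves", "body": {"plan": [{"dx": 0,"dy": 0,"dz": 0,"roll": 0},{"dx": 0,"dy": 0,"dz": 0,"roll": 0},{"dx": 0,"dy": 0,"dz": 0,"roll": 0},{"dx": 0,"dy": 0,"dz": 0,"roll": 0},{"dx": 0,"dy": 0,"dz": 0,"roll": 0},{"dx": 0,"dy": 0,"dz": 0,"roll": 0}], "claw": 0.56}}

```text
time_s: 18.42
ee_pos: [0.4759, -0.2517, 0.0247]
tool_rot: [-0.42, 3.113, -0.0]
wrist_force: [0.8, -0.5, 0.0]
opening: 0.0382
grasp_force: 0.0
```

Request:
{"method": "apply_moves", "body": {"plan": [{"dx": 0,"dy": 0,"dz": -0.05,"roll": 0},{"dx": 0,"dy": 0,"dz": -0.2,"roll": 0},{"dx": 0,"dy": 0,"dz": -0.36,"roll": 0},{"dx": -0.1,"dy": 0.4,"dz": -0.45,"roll": 0},{"dx": -0.1,"dy": 0.6,"dz": -0.45,"roll": 0},{"dx": -0.1,"dy": 0.6,"dz": -0.45,"roll": 0},{"dx": -0.1,"dy": 0.6,"dz": -0.45,"roll": 0},{"dx": -0.1,"dy": 0.6,"dz": -0.45,"roll": 0}]}}

```text
time_s: 19.08
ee_pos: [0.4604, -0.0936, 0.1387]
tool_rot: [-0.433, 3.109, 0.005]
wrist_force: [0.9, -0.4, 0.2]
opening: 0.0383
grasp_force: 0.0
```

Run:
```python
from h import *
s=manip.get_state();print(s["ee_pos"],s["opening"],go(.45,-.066,.13,63))
```

```text
[ 0.46041046 -0.09362547  0.13867767] 0.0383053636005373 dx 0.0099 dy 0.1176 dz 0.0350 roll 0.2381 (q7 1.99)
```

Request:
{"method": "apply_moves", "body": {"plan": [{"dx": 0.01,"dy": 0.118,"dz": 0.035,"roll": 0.238},{"dx": 0.01,"dy": 0.118,"dz": 0.035,"roll": 0.238},{"dx": 0.01,"dy": 0.118,"dz": 0.035,"roll": 0.238},{"dx": 0.01,"dy": 0.118,"dz": 0.035,"roll": 0.238},{"dx": 0.01,"dy": 0.118,"dz": 0.035,"roll": 0.238},{"dx": 0.01,"dy": 0.118,"dz": 0.035,"roll": 0.238},{"dx": 0.01,"dy": 0.118,"dz": 0.035,"roll": 0.238},{"dx": 0.01,"dy": 0.118,"dz": 0.035,"roll": 0.238},{"dx": 0.01,"dy": 0.118,"dz": 0.035,"roll": 0.238}], "claw": 0.4}}

```text
time_s: 19.83
ee_pos: [0.45, -0.073, 0.1287]
tool_rot: [0.742, 3.052, 0.0]
wrist_force: [-0.2, 0.2, 0.5]
opening: 0.0524
grasp_force: 0.0
```

Run:
```python
from h import *
s,im,c=snap("wrist","w9"); print(s["ee_pos"],s["opening"],np.abs(s["joint_velocities"]).max())
for lo in(70,105):
    f=fitcyl(c,im,1,.446,-.065,lo=lo); print(np.round(f[:4],4),f[4],go(f[0],f[1],.005,f[2]+90))
cv2.imwrite("pics/w9c.png",np.ascontiguousarray(im[:,:,::-1])[20:330,120:560])
```

```text
[ 0.45003662 -0.07301093  0.12869633] 0.05241845326850288 0.01124651616317769
[ 4.446000e-01 -6.540000e-02  1.526894e+02  9.263000e-01] [323.15244487 183.30488974] dx 0.0329 dy 0.0167 dz 0.4943 roll -0.0003 (q7 1.18)
[ 4.451000e-01 -6.510000e-02  1.535525e+02  8.878000e-01] [323.35881753 184.2038736 ] dx 0.0318 dy 0.0188 dz 0.4943 roll -0.0051 (q7 1.18)
```

View pics/w9c.png

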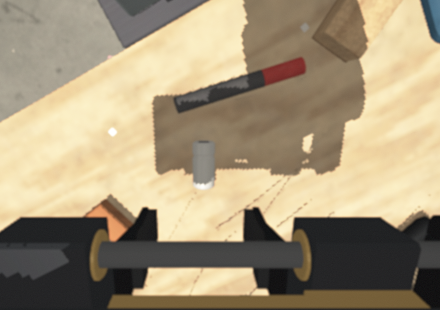

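Socket_1 is at crop (203,165), steel, with nothing near the fingers. I descend.

Request:
{"method": "apply_moves", "body": {"plan": [{"dx": 0.0325,"dy": 0.017,"dz": 0.16,"roll": -0.001},{"dx": 0.0325,"dy": 0.017,"dz": 0.32,"roll": -0.001},{"dx": 0.0325,"dy": 0.017,"dz": 0.44,"roll": -0.001},{"dx": 0.0325,"dy": 0.017,"dz": 0.494,"roll": -0.001},{"dx": 0.0325,"dy": 0.017,"dz": 0.494,"roll": -0.001},{"dx": 0.0325,"dy": 0.017,"dz": 0.494,"roll": -0.001}]}}

```text
time_s: 20.38
ee_pos: [0.4444, -0.0653, 0.0046]
tool_rot: [-0.739, -3.052, 0.001]
wrist_force: [-0.6, -0.2, 0.3]
opening: 0.052
grasp_force: 0.0
```

Request:
{"method": "apply_moves", "body": {"plan": [{"dx": 0,"dy": 0,"dz": 0,"roll": 0},{"dx": 0,"dy": 0,"dz": 0,"roll": 0},{"dx": 0,"dy": 0,"dz": 0,"roll": 0},{"dx": 0,"dy": 0,"dz": 0,"roll": 0},{"dx": 0,"dy": 0,"dz": 0,"roll": 0},{"dx": 0,"dy": 0,"dz": 0,"roll": 0},{"dx": 0,"dy": 0,"dz": 0,"roll": 0},{"dx": 0,"dy": 0,"dz": 0,"roll": 0},{"dx": 0,"dy": 0,"dz": 0,"roll": 0},{"dx": 0,"dy": 0,"dz": 0,"roll": 0}], "claw": 1, "grip_force": 20}}

```text
time_s: 21.22
ee_pos: [0.4449, -0.065, 0.0051]
tool_rot: [0.741, 3.053, 0.0]
wrist_force: [-0.7, 0.2, 4.9]
opening: 0.0216
grasp_force: 20.0
```

Run:
```python
from h import *
s=manip.get_state();print(s["ee_pos"],s["opening"],s["grasp_force"])
off=np.array([.4447,-.0653])-s["ee_pos"][:2]; b=np.radians(153-180); u=np.array([np.cos(b),np.sin(b)]); e=off@u; a=np.radians(15.5)
t=np.array([.4629,-.1987])-e*np.array([np.cos(a),np.sin(a)]); print("along",e,"target",t); print(go(*t,.12,105.5))
```

```text
[ 0.44492166 -0.06504643  0.00510472] 0.021570680644327395 20.000526309013367
along -8.237853673819025e-05 target [ 0.46297938 -0.19867799]
dx -0.3095 dy -0.4417 dz -0.4596 roll -0.2378 (q7 1.25)
```

Request:
{"method": "apply_moves", "body": {"plan": [{"dx": 0,"dy": 0,"dz": -0.16,"roll": 0},{"dx": 0,"dy": 0,"dz": -0.32,"roll": 0},{"dx": 0,"dy": 0,"dz": -0.45,"roll": 0},{"dx": -0.31,"dy": -0.442,"dz": -0.46,"roll": -0.238},{"dx": -0.31,"dy": -0.442,"dz": -0.46,"roll": -0.238},{"dx": -0.31,"dy": -0.442,"dz": -0.46,"roll": -0.238},{"dx": -0.31,"dy": -0.442,"dz": -0.46,"roll": -0.238},{"dx": -0.31,"dy": -0.442,"dz": -0.46,"roll": -0.238},{"dx": -0.31,"dy": -0.442,"dz": -0.46,"roll": -0.238},{"dx": -0.31,"dy": -0.442,"dz": -0.46,"roll": -0.238},{"dx": -0.31,"dy": -0.442,"dz": -0.46,"roll": -0.238},{"dx": -0.31,"dy": -0.442,"dz": -0.46,"roll": -0.238}]}}

```text
time_s: 22.22
ee_pos: [0.4625, -0.1987, 0.1193]
tool_rot: [0.421, -3.113, -0.0]
wrist_force: [-0.1, 0.5, -0.9]
opening: 0.0211
grasp_force: 20.0
```

Run:
```python
from h import *
s=manip.get_state();print(s["ee_pos"],s["opening"],s["grasp_force"],go(.463,-.1987,.045,105.5))
```

```text
[ 0.46250117 -0.19868985  0.1193473 ] 0.021087654941834146 19.999668896198273 dx -0.0021 dy -0.0007 dz 0.2974 roll -0.0006 (q7 2.25)
```

Request:
{"method": "apply_moves", "body": {"plan": [{"dx": -0.002,"dy": -0.001,"dz": 0.15,"roll": 0},{"dx": -0.002,"dy": -0.001,"dz": 0.25,"roll": 0},{"dx": -0.002,"dy": -0.001,"dz": 0.3,"roll": 0},{"dx": -0.002,"dy": -0.001,"dz": 0.3,"roll": 0},{"dx": -0.002,"dy": -0.001,"dz": 0.3,"roll": 0},{"dx": -0.002,"dy": -0.001,"dz": 0.3,"roll": 0}]}}

```text
time_s: 22.72
ee_pos: [0.4642, -0.1992, 0.0458]
tool_rot: [-0.423, 3.111, -0.001]
wrist_force: [1.4, -0.3, -0.4]
opening: 0.0212
grasp_force: 20.0
```

Run:
```python
from h import *
s=manip.get_state();print(s["ee_pos"],s["opening"],go(.463,-.1987,.024,105.5))
```

```text
[ 0.46424826 -0.1991647   0.04577605] 0.021162516054770465 dx 0.0044 dy 0.0032 dz 0.0871 roll -0.0000 (q7 2.31)
```

Request:
{"method": "apply_moves", "body": {"plan": [{"dx": 0.004,"dy": 0.003,"dz": 0.03,"roll": 0},{"dx": 0.004,"dy": 0.003,"dz": 0.06,"roll": 0},{"dx": 0.004,"dy": 0.003,"dz": 0.08,"roll": 0},{"dx": 0.004,"dy": 0.003,"dz": 0.086,"roll": 0},{"dx": 0.004,"dy": 0.003,"dz": 0.086,"roll": 0},{"dx": 0.004,"dy": 0.003,"dz": 0.086,"roll": 0}]}}

```text
time_s: 23.22
ee_pos: [0.4622, -0.1985, 0.0232]
tool_rot: [0.424, -3.113, -0.0]
wrist_force: [-0.0, -0.7, -1.1]
opening: 0.0209
grasp_force: 20.0
```

Request:
{"method": "apply_moves", "body": {"plan": [{"dx": 0,"dy": 0,"dz": 0,"roll": 0},{"dx": 0,"dy": 0,"dz": 0,"roll": 0},{"dx": 0,"dy": 0,"dz": 0,"roll": 0},{"dx": 0,"dy": 0,"dz": 0,"roll": 0},{"dx": 0,"dy": 0,"dz": 0,"roll": 0},{"dx": 0,"dy": 0,"dz": 0,"roll": 0}], "claw": 0.62}}

```text
time_s: 23.72
ee_pos: [0.4623, -0.1984, 0.0234]
tool_rot: [-0.425, 3.113, 0.0]
wrist_force: [0.6, 0.2, -0.5]
opening: 0.0326
grasp_force: 0.0
```

Request:
{"method": "apply_moves", "body": {"plan": [{"dx": 0,"dy": 0,"dz": -0.05,"roll": 0},{"dx": 0,"dy": 0,"dz": -0.2,"roll": 0},{"dx": 0,"dy": 0,"dz": -0.36,"roll": 0},{"dx": -0.2,"dy": -0.25,"dz": -0.52,"roll": 0},{"dx": -0.2,"dy": -0.25,"dz": -0.55,"roll": 0},{"dx": -0.2,"dy": -0.25,"dz": -0.55,"roll": 0},{"dx": -0.2,"dy": -0.25,"dz": -0.55,"roll": 0},{"dx": -0.2,"dy": -0.25,"dz": -0.55,"roll": 0}]}}

```text
time_s: 24.38
ee_pos: [0.5267, -0.2454, 0.1604]
tool_rot: [0.424, -3.112, -0.0]
wrist_force: [-0.7, 1.3, -1.6]
opening: 0.0329
grasp_force: 0.0
```

Run:
```python
from h import *
s,im,c=snap("wrist","w10"); print(s["ee_pos"],np.abs(s["joint_velocities"]).max())
a=np.radians(15.5);X=np.array([np.cos(a),np.sin(a)]);Yv=np.array([-X[1],X[0]]);O=np.array([.4858,-.2811])
G={4:(.5113,-.3732),3:(.4936,-.3091),2:(.4774,-.2508),1:(.4629,-.1987)}
for k,g in G.items():
  for lo in(70,120):
    f=fitcyl(c,im,k,*g,.017+DIM[k][0]/2,lo); d=np.array(f[:2])-g; print(k,lo,"along %.1f across %.1f mm yaw %.1f iou %.2f"%(d@X*1e3,d@Yv*1e3,(f[2]-15.5+90)%180-90,f[3]))
cv2.imwrite("pics/w10c.png",cv2.resize(np.ascontiguousarray(im[:,:,::-1])[50:250,130:530],None,fx=2,fy=2))
```

```text
[ 0.52674516 -0.24535651  0.1604299 ] 0.05336837347799107
4 70 along -1.7 across 0.6 mm yaw 0.3 iou 0.94
4 120 along -2.1 across -0.8 mm yaw -1.5 iou 0.78
3 70 along -1.0 across 0.6 mm yaw 0.3 iou 0.94
3 120 along -0.8 across -0.5 mm yaw -1.9 iou 0.84
2 70 along -1.7 across 0.3 mm yaw -0.3 iou 0.94
2 120 along -2.2 across -0.6 mm yaw -0.8 iou 0.80
1 70 along -1.0 across 0.1 mm yaw 0.6 iou 0.88
1 120 along -1.2 across -0.2 mm yaw -1.3 iou 0.88
```

View pics/w10c.png

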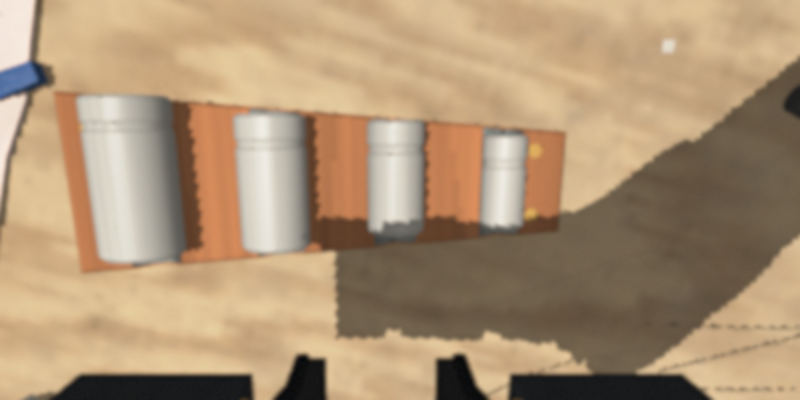

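All four sockets lie in their grooves, in order of size. They are at crop (133,180), (272,181), (396,180) and (504,180), within about 2 mm of centre, and the robot is clear.

```bash
python3 -c "
from cell import manip
print(manip.sign_off())"
```

```text
the job is handed in; nothing more can be done
None
```

The four sockets are back in their grooves in order of size, smallest at the narrow end, each measured within about 2 mm of centre across the tray, and the job was handed in at about 24 s.

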